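# Nudge a square tube onto the jig's stops and close its toggle clamp

### The job

Load the welding jig with light fingertip pushes, pinching and lifting nothing: first push the front of the loose square tube opposite the right-hand fence pin until it meets that pin, then push opposite the left-hand pin so that the tube swings back against that one too, and then push its left end until its right end meets the end stop. Once it lies against both pins and the stop, press the raised handle of the toggle clamp fully down so that the clamp holds the tube there, and take the hand away. Push gently throughout, and leave the nut and the bolt that stand on the jig's rear corners where they are.

Things in the scene. Friction and masses are not known exactly. Their poses are not given: they have to be found in the camera images.
- jig: Welding jig, fixed: steel plate 200 (x) x 270 (y) x 15 mm with 16 mm holes, two fence pins, an end stop at its right and a toggle clamp behind the fence at y = 0, x 18 to 82 mm. Origin at the centre of its underside, on the bench; x away from the robot (turned at most 0.2 rad), y left, z up; plate top at z = 15 mm. The seated tube's centre lies at x = -23, y = 0 mm.
- right_pin (a point): Front of the right fence pin (16 mm thick, 25 mm high, its axis at jig x = 0, y = -50 mm), 15 mm above the plate: the tube's rear face shall touch here. Push the tube's front face oppopoint it. Axes as the jig's.
- left_pin (a point): The same point of the left fence pin (its axis at jig x = 0, y = +50 mm). Axes as the jig's.
- stop_face (a point): Centre of the end stop's face (jig x = -23, y = -90 mm, 15 mm above the plate), which looks to +y: the tube's right end shall touch here. The stop is a block 30 mm wide and 28 mm high. Axes as the jig's.
- tube: Loose dark steel square tube, 30 x 30 mm outside, 2 mm wall, 180 mm long, about 0.3 kg, lying on the plate. Origin at the centre of its underside; y along it to the left end, x to its rear (the fence), z up. It starts 10 to 40 mm in front of the pins, left end farther forward (turned 0.05 to 0.13 rad against the jig), 10 to 30 mm left of the end stop. It slides with 1 to 4 N.
- left_end (a point): Centre of the tube's left end, to push third (towards -y), at half height. The end is an open 26 x 26 mm hole; an upright finger meets the rim of the top wall.
- right_end (a point): Centre of the tube's right end, which shall meet the end stop; half height.
- clamp_handle (a joint): Angle of the clamp's handle, rad: 0 open (raised) at the start, 0.89 fully down. It turns in the jig's xz plane about handle_pivot; its angle above level is 1.01 minus this value, so it ends 7 degrees above level. The clamp's arm comes down with it, dead centre is at 0.85, beyond that it locks. Pushing takes about 2 to 6 N at the grip, then it meets a hard limit; it stays where it is left.
- handle_pivot (a point): The handle's axis (along the jig's y), at jig x = 64, y = 0, z = 72 mm.
- clamp_grip (a point): On the centre line of the handle's black rubber grip, 72 mm from the pivot. The grip is 17 mm thick, reaches from 36 to 104 mm from the pivot and at the start points up and away from the robot. To close it, push on its side that faces the robot and up: away from the robot and down.
- clamp_spindle: Sprung rubber tip, 16 mm thick, at the end of the clamp's arm. Open, the arm leans up between jig x = -15 and 50 mm at y = 0, to 130 mm above the bench; closed, the tip presses with about 6 N on the middle of the seated tube's top.
- nut_m16: Bystander: steel nut 25 mm across, 13 mm high, loose on the plate's rear left corner, about jig x = 78, y = 87 mm.
- bolt_m16: Bystander: steel bolt 80 mm high standing on its 24 mm head, loose on the plate's rear right corner, about jig x = 75, y = -106 mm.

How it is judged (in metres and radians):
On the way, in this order (a step that is already met when the one before it is completed fails the run):
1. the tube's rear face meets the right fence pin (within 2.5 mm) while the left pin is still clear (x of right_pin in the frame of tube below 0.0175 m), for 0.1 s.
2. the tube lies against both fence pins (within 2.5 mm) (x of each of right_pin, left_pin in the frame of tube below 0.0175 m), for 0.1 s.
3. the tube's right end meets the end stop (within 2.5 mm), still against both pins (all of step 2 and y of right_end in the frame of jig below -0.0875 m), for 0.1 s.
4. the clamp handle is pressed down (joint above 0.84 rad) on the seated tube (all of step 3 and value of joint clamp_handle above 0.84 rad), for 0.1 s.
At the end, for the whole second after the job is handed in: The tube lies flat on the jig plate within 2.5 mm of both fence pins and of the end stop, at rest, and the clamp handle is down (joint above 0.84 rad) with the clamp's tip pressing on the tube (over 2 N) (all of step 4 and z of tube in the frame of jig below 0.018 m and angle between tube's own z axis and vertical below 0.05 rad and contact force between clamp_spindle and tube above 2 N and linear speed of tube below 0.01 m/s); the robot touches nothing.
It fails at once if the tube is lifted (5 mm) or tipped (z of tube in the frame of jig above 0.02 m or angle between tube's own z axis and vertical above 0.15 rad).
It fails at once if the tube is pinched or pushed hard (over 30 N) (contact force between the fingers and tube above 30 N).
It fails at once if the clamp handle is forced (over 40 N) (contact force between the fingers and clamp_handle above 40 N).
It fails at once if the nut or the bolt is moved (15 mm) (distance of any of nut_m16, bolt_m16 from where it was at the start of the episode above 0.015 m).
It also fails if it takes over 51 s, if anything falls off the work surface, if the arm or the gripper's body presses on something with over 40 N, if the wrist force passes 120 N, or if a joint passes its speed limit or range.

### The arm

A 6-joint arm with a two-finger parallel gripper is mounted at the origin on a cart in front of the work surface, level with it; the furniture and walls round the work are solid. World frame = base frame: x ahead of the robot, y to its left, z up, the work surface at z = 0. Lengths are in mm, angles in degrees, forces in N, time in s.
With the tool pointing down it reaches from about 350 to 850 mm from the base axis. Payload 8.1 kg.
Tool frame: the origin (TCP) lies at the very end of the fingers, on their centre line; the grasp point (between the pads) lies 19 mm behind it (r.grip_point_offset is the distance from the TCP to the grasp point, in mm); z points along the fingers, y is the line along which they close (so a half turn about z gives the same grasp; the last joint's range is limited). The gripper opens to 85 mm and grips with 20 to 120 N. Pads are 22 mm wide; open, the fingers measure 114 mm over their backs; the gripper's body (76 mm by 85 mm) begins 54 mm behind the grasp point. The pads swing forward as they close: fully open they stand 13 mm farther back than shut.
Start: joints at [59.622, 7.471, 85.268, -0, 87.261, -4.893], TCP at [258.146, 541.632, 231.292] pointing down, gripper open.
Joint ranges: [-169.43, 169.43], [-51.17, 129.36], [1.28, 143.12], [-76.62, 256.62], [0, 156.53], [-152.29, 152.29]. Speed limits (degrees/s): [136.94, 136.94, 159.86, 180, 180, 180].

### API

Orientations are given as [roll, pitch, yaw] about the fixed x, y, z axes, in that order (R = Rz(yaw) Ry(pitch) Rx(roll)).
In Python, from bench import status, eyes, r gives the robot as it stands.
- The arm moves only by the shell command python3 -m handwheel 'ROWS' [FORCE]. ROWS is a JSON object whose one key "series" holds a list that holds one entry, the list of rows, each a list of 7 numbers: the shift along the tool's x, y, z in cm, then the turn, a rotation vector about the tool's x, y, z in rad, then the opening, from 0 (shut) to 1 (fully open). In form: {"series": [[[tx, ty, tz, rx, ry, rz, claw], ...]]}. A call has 1 to 12 rows; each row is the pose to reach, as a shift and turn from the pose commanded when the call began, along the tool's axes at that moment; what a row does not reach only later rows make up. A row lasts 1/8 s, in which the tool goes at most 62.5 mm and 10.7 degrees, less where a joint would pass 70% of its speed; a pose out of reach is approached as far as the arm can. A call with a gripper value outside its range is refused whole. The fingers move at their own pace and stop on an object; FORCE is the grip in N (left out, the last holds). Time passes only in rows, so rows that repeat a pose let the fingers close. It gives the time, the measured TCP pose, the force, the opening and the grip force at its end, in the units of the state.
- status.sense(): the state, without advancing time (a new reading comes with each control period).
- eyes.snapshot(name): name is "scene" or "top"; returns a dict with "img" (480x640x3 uint8, red, green, blue), "mtx" (3x3 intrinsics, pixels), "k1" (the pictures are not rectified: a ray, as slopes to the right and down, at radius r is drawn at 1 + k1 r^2 times it, then the intrinsics apply), "R" (3x3) and "t" (3): a world point X has camera coordinates R X + t. Camera axes: x right, y down, z forward; pixel columns grow to the right and rows downward; lengths in mm; the calibration is good to about 2 mm. A picture is of the moment at which its call begins. There is no depth.
- r.hand_in(): hands the job in; it is judged then, once.
The state is a dict: "time": time; "joint_pos": joint angles; "qd": joint speeds; "joint_efforts": joint torques, N m; "tool_pos": TCP position; "tcp_rot": TCP orientation; "ft_force": force on the tool from outside, world axes, zero at the start; "wrist_torque": the same for the moment, N m; "finger_gap": finger opening in mm; "grip_force": force on a finger pad.
Only numpy, scipy, OpenCV 4.12 (cv2) and the standard library are available. Lean on these libraries where they do the work, as an engineer would, in place of code of your own. Each camera call takes 0.05 s, during which the arm holds its last target. There are 200 camera calls.

## Working session

There is one attempt and no reset: what is moved stays moved. The work goes in short steps, Python scripts to look and compute and a shell command to move; the robot and the scene stay as the last step left them, time stands still between calls to the robot, and variables do not carry over. Pictures are saved under pics/ and viewed, at most 12 in all, crops included, and the job is handed in when it is done.

```bash
ls; mkdir -p pics; python3 - <<'E'
from bench import status, eyes, r
import cv2,numpy as np
print(status.sense())
for n in("scene","top"):
    d=eyes.snapshot(n); cv2.imwrite(f"pics/{n}0.png",d["img"][:,:,::-1]); print(n,d["mtx"],d["k1"],d["R"],d["t"])
E
```

```text
pics
{'time': 0.0, 'joint_pos': array([ 5.96214225e+01,  7.51311389e+00,  8.53321320e+01,  1.51908255e-04,
        8.72597894e+01, -4.89107547e+00]), 'qd': array([ 0.05991224,  0.02989295,  0.01792786,  0.05216309,  0.02212975,
       -0.0871571 ]), 'joint_efforts': array([-2.92424345e-03, -5.69426250e+01, -5.00522053e+01, -3.36567300e-04,
        1.58741319e-02, -2.13830191e-06]), 'tool_pos': array([257.8659757 , 541.14412707, 230.23786584]), 'tcp_rot': array([-1.79895360e+02, -9.10665560e-03,  1.54512482e+02]), 'ft_force': array([-0.81622545,  0.62705529,  0.47005915]), 'wrist_torque': array([ 0.01688663, -0.0106798 ,  0.06344812]), 'grip_force': 0.0, 'finger_gap': 85.21514506080834}
scene [[566.92373777   0.         317.79887332]
 [  0.         566.92373777 238.70328678]
 [  0.           0.           1.        ]] -0.026078317678014135 [[ 0.84297287 -0.53785091 -0.01063664]
 [-0.28946765 -0.43683896 -0.85169255]
 [ 0.45343712  0.72103268 -0.52393383]] [-586.94255981   85.65069209  923.5693939 ]
top [[554.86214763   0.         326.95457637]
 [  0.         554.86214763 240.73492661]
 [  0.           0.           1.        ]] 0.0071956291976612375 [[-0.03087208 -0.99952221 -0.00150432]
 [-0.97395677  0.0304206  -0.22468377]
 [ 0.22462218 -0.00547131 -0.97443057]] [-292.91252007  531.21233921  827.72515206]
```

View pics/top0.png

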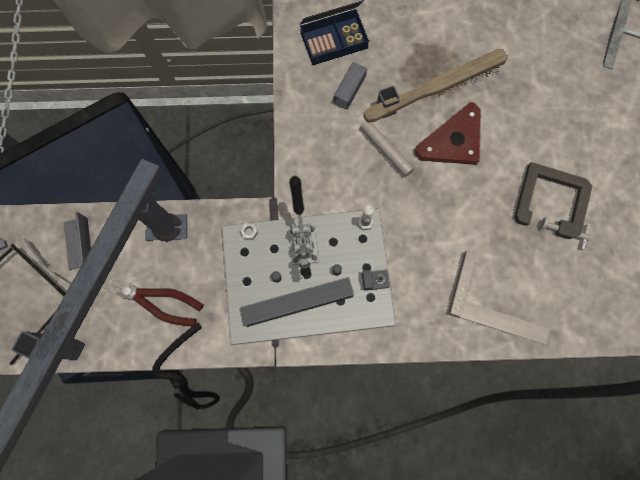

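View pics/scene0.png

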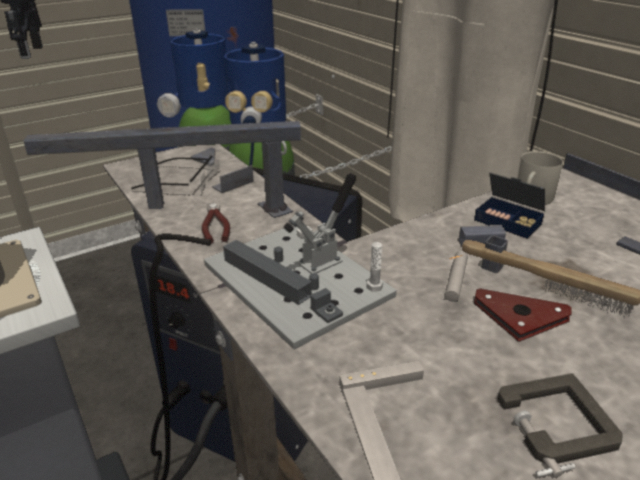

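Top: the jig plate has corners at about (222,227), (379,210), (396,325), (230,345). The tube lies from (241,315) to (353,288), the nut is at (249,231), the bolt at (367,215), and the handle tip at (295,181). A beam on posts stands to the left of the jig. I'll enlarge the jig for exact pixels.

```bash
cat > h.py <<'E'
import numpy as np,cv2
from bench import status, eyes, r
def dist(d): return np.array([d["k1"],0,0,0,0.])
def proj(d,X): return cv2.projectPoints(np.float64(X).reshape(-1,1,3),cv2.Rodrigues(d["R"])[0],d["t"],d["mtx"],dist(d))[0][:,0]
def ray(d,uv,z):
    s=cv2.undistortPointsIter(np.float64(uv).reshape(-1,1,2),d["mtx"],dist(d),None,None,(3,50,1e-9))[:,0]
    v=np.c_[s,np.ones(len(s))]@d["R"]; c=-d["R"].T@d["t"]
    z=np.broadcast_to(z,len(v)); return c+v*((z-c[2])/v[:,2])[:,None]
E
python3 - <<'E'
from h import *
a=cv2.imread("pics/top0.png")[170:355,205:405]; cv2.imwrite("pics/topc.png",cv2.resize(a,None,fx=4,fy=3.2*1.25*.8 if 0 else 3.2,interpolation=cv2.INTER_CUBIC) if 0 else cv2.resize(a,(640*800//640,592),interpolation=cv2.INTER_CUBIC))
b=cv2.imread("pics/scene0.png")[165:350,195:405]; cv2.imwrite("pics/scc.png",cv2.resize(b,(798,703*0+592),interpolation=cv2.INTER_CUBIC))
d=eyes.snapshot("top"); print(proj(d,status.sense()["tool_pos"]),ray(d,[[150,165],[20,365],[165,235]],[0,0,0]), -d["R"].T@d["t"])
E
```

```text
[[-392.24094532  449.66956916]] [[682.74840575  -1.37469434   0.        ]
 [344.18451444 195.3659697    0.        ]
 [554.51207402 -32.21157214   0.        ]] [ 322.40960531 -304.40362362  925.47485186]
```

View pics/topc.png

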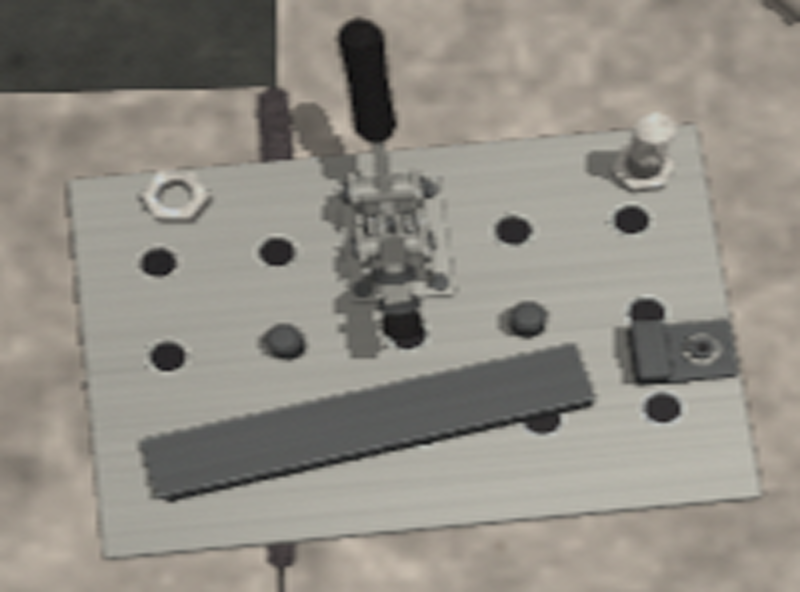

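View pics/scc.png

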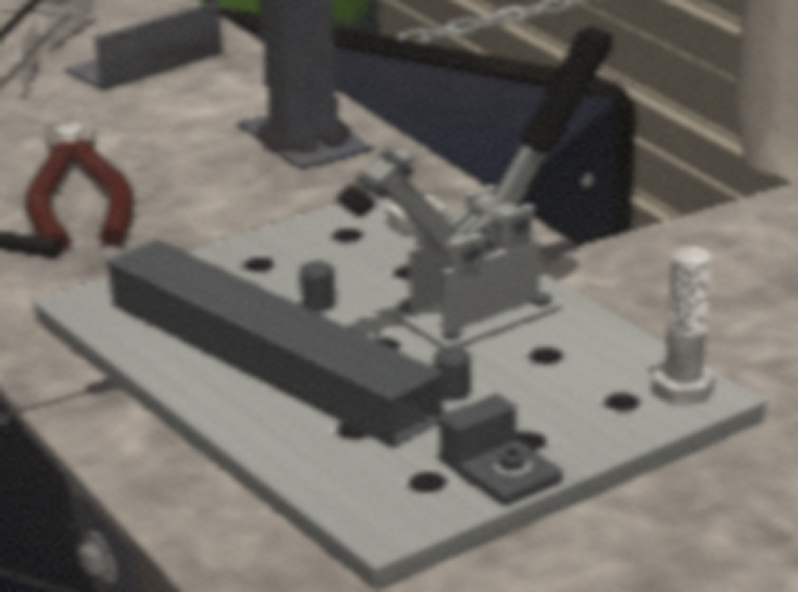

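Crop of the top view (4x horizontal, 3.2x vertical): plate corners are (68,182), (694,124), (760,495) and (106,556), and tube-top corners (141,440), (575,345), (594,401) and (152,496). The scene crop shows the handle leaning up and back, and the beam's post behind and to the left of the jig.

```bash
cat > fit.py <<'E'
from h import *
from scipy.optimize import least_squares
d=eyes.snapshot("top"); e=eyes.snapshot("scene")
c=lambda p: (np.array(p)+.5)/[4,3.2]-.5+[205,170]
cs=lambda p: (np.array(p)+.5)/[3.8,3.2]-.5+[195,165]
def T(p,X): 
    X=np.atleast_2d(np.float64(X)); C,S=np.cos(p[2]),np.sin(p[2]); return np.c_[p[0]+C*X[:,0]-S*X[:,1],p[1]+S*X[:,0]+C*X[:,1],X[:,2]]
jp=[[100,135,15],[100,-135,15],[-100,-135,15],[-100,135,15]]; uj=c([[68,182],[694,124],[760,493],[106,554]])
ujs=cs([[765,407],[378,574],[38,308]]); js=[[100,-135,15],[-100,-135,15],[-100,135,15]]
tp=[[15,90,45],[15,-90,45],[-15,-90,45],[-15,90,45]]; ut=c([[141,440],[575,345],[594,401],[152,497]])
uts=cs([[158,243],[442,376],[390,408],[110,266]])
def fit(Xt,u,Xs,us,p0):
    f=lambda p: np.r_[(proj(d,T(p,Xt))-u).ravel(),(proj(e,T(p,Xs))-us).ravel()]
    for a,g in (("top",lambda p:(proj(d,T(p,Xt))-u).ravel()),("both",f)):
        s=least_squares(g,p0); print(a,s.x.round(3),s.fun.round(1))
    return s.x
if __name__=="__main__":
    J=fit(jp,uj,js,ujs,[480,-270,0]); B=fit(tp,ut,tp,uts,[440,-270,0.15])
    print("tube in jig", T([0,0,-J[2]],[[B[0]-J[0],B[1]-J[1],0]]), B[2]-J[2])
    for n,X in dict(pinL=[0,50,40],pinR=[0,-50,40],stop=[-23,-90,30],hp=[64,0,72],grip=[64+72*np.cos(1.01),0,72+72*np.sin(1.01)]).items():
        w=T(J,X); print(n,w.round(1),((proj(d,w)-[205,170]+.5)*[4,3.2]).round(),((proj(e,w)-[195,165]+.5)*[3.8,3.2]).round())
    # beam: triangulate ends
E
python3 fit.py
```

```text
top [ 4.77026e+02 -2.73855e+02  8.70000e-02] [-0.7 -1.4  0.6 -1.2  1.1  0.8 -1.   1.5]
both [ 4.76567e+02 -2.76132e+02  8.50000e-02] [ 0.7 -1.3  2.1 -0.9  2.4  1.1  0.3  1.6  1.  -3.3 -0.9 -2.4 -2.2 -3.2]
top [ 4.28673e+02 -2.57672e+02  2.35000e-01] [-0.9 -0.4 -0.1 -0.2  0.3  0.3  0.7  0.3]
both [ 4.28626e+02 -2.60215e+02  2.33000e-01] [ 0.7 -0.5  1.6 -0.1  1.9  0.4  2.3  0.1 -0.4 -2.5 -0.4 -1.7 -0.9 -3.1
 -1.8 -2.9]
tube in jig [[-46.41173179  19.94006409   0.        ]] 0.14769323580814642
pinL [[ 472.3 -226.3   40. ]] [[288. 338.]] [[316. 264.]]
pinR [[ 480.8 -326.    40. ]] [[534. 315.]] [[452. 350.]]
stop [[ 461.3 -367.8   30. ]] [[638. 354.]] [[467. 423.]]
hp [[ 540.3 -270.7   72. ]] [[391. 189.]] [[499. 211.]]
grip [[ 578.5 -267.4  133. ]] [[373.  78.]] [[569.  84.]]
```

```bash
python3 - <<'E'
from h import *
d=eyes.snapshot("top"); e=eyes.snapshot("scene")
def tri(a,b):
    f=lambda X:np.r_[(proj(d,X)-a)[0],(proj(e,X)-b)[0]]
    from scipy.optimize import least_squares
    s=least_squares(f,[450,0,150]); return s.x.round(),s.fun.round(1)
print(tri([157,164],[300,124]),tri([140,160],[272,118]))
# near end: along scene left end (28,143): sweep z for where it lies
for z in(150,200,250,300): print(z,ray(e,[[28,136]],z).round(),ray(d,[[0,410]],z).round(), ray(d,[[140,160],[157,166]],z).round())
print("handle tip",tri([295,177],[351,175]))
E
```

```text
(array([614., -70., 179.]), array([ 0. , -0.1, -0.1,  0. ])) (array([600., -45., 193.]), array([-4.3, 10.2, 14.5, -3.5]))
150 [[180. 245. 150.]] [[283. 135. 150.]] [[633. -35. 150.]
 [622. -61. 150.]]
200 [[170.  97. 200.]] [[285. 107. 200.]] [[613. -53. 200.]
 [603. -77. 200.]]
250 [[160. -51. 250.]] [[288.  79. 250.]] [[593. -70. 250.]
 [584. -92. 250.]]
300 [[ 150. -200.  300.]] [[290.  50. 300.]] [[ 573.  -87.  300.]
 [ 564. -108.  300.]]
handle tip (array([ 596., -264.,  156.]), array([-0.4,  0.9,  1. , -0.3]))
```

Triangulation puts the beam top at about z = 180, running from (614,-70) towards (180,190). I'll cross it with the TCP at z = 340, going by way of (480,50), and shut the fingers on the way.

```bash
python3 -m handwheel '{"series":[[[0,0,-6,0,0,0,0],[0,0,-11,0,0,0,0],[-4.6,-3.9,-11,0,0,0.116,0],[-9.2,-7.7,-11,0,0,0.231,0],[-13.7,-11.6,-11,0,0,0.347,0],[-18.3,-15.5,-11,0,0,0.462,0],[-22.9,-19.3,-11,0,0,0.578,0],[-27.5,-23.2,-11,0,0,0.693,0],[-32.0,-27.1,-11,0,0,0.809,0],[-36.6,-30.9,-11,0,0,0.924,0],[-41.2,-34.8,-11,0,0,1.04,0],[-41.2,-34.8,-11,0,0,1.04,0]]]}' 40
cat > go.py <<'E'
# usage: go.py jx jy z  [jig pose] -> tool-frame shift (cm) & turn to reach jig-frame point with tool y along jig x, pointing down
import sys; from h import *
from scipy.spatial.transform import Rotation as Ro
J=np.array([476.6,-276.1,0.085])
def rep(jx,jy,z,dyaw=0.,tilt=0.):
    s=status.sense(); C,S=np.cos(J[2]),np.sin(J[2]); p=np.array([J[0]+C*jx-S*jy,J[1]+S*jx+C*jy,z])
    R=Ro.from_euler("xyz",s["tcp_rot"],degrees=True)
    G=Ro.from_euler("z",J[2]+dyaw)*Ro.from_euler("y",-tilt)*Ro.from_matrix(np.array([[0,1,0],[1,0,0],[0,0,-1.]]))
    q=s["tool_pos"]-[J[0],J[1],0]
    print("t",round(s["time"],2),"jig",(C*q[0]+S*q[1]).round(1),(-S*q[0]+C*q[1]).round(1),q[2].round(1),"F",s["ft_force"].round(1),"tau",s["wrist_torque"].round(2))
    print("shift cm",(R.inv().apply(p-s["tool_pos"])/10).round(2),"turn",(R.inv()*G).as_rotvec().round(3),"joints",s["joint_pos"].round(0))
if __name__=="__main__": rep(*map(float,sys.argv[1:]))
E
python3 go.py -85 -50 30
```

```text
time: 1.85
tool_pos: [481.2, 46.3, 340.9]
tcp_rot: [-180.0, 0.1, 94.5]
ft_force: [-0.4, -0.0, -0.0]
finger_gap: 0.0
grip_force: 0.0
t 1.85 jig 32.0 320.9 340.9 F [-0.4 -0.  -0. ] tau [0.09 0.05 0.01]
shift cm [-37.13 -11.44  31.13] turn [-0.001  0.001 -0.006] joints [ -1. -12.  93.  -0.  99.  -5.]
```

```bash
python3 -m handwheel '{"series":[[[-5.5,-1.7,0,0,0,0,0],[-11,-3.4,0,0,0,0,0],[-16.5,-5.1,0,0,0,0,0],[-22,-6.8,0,0,0,0,0],[-27.5,-8.5,0,0,0,0,0],[-33,-10.2,0,0,0,0,0],[-37.1,-11.5,3,0,0,0,0],[-37.1,-11.5,9,0,0,0,0],[-37.1,-11.5,15,0,0,0,0],[-37.1,-11.5,21,0,0,0,0],[-37.1,-11.5,26,0,0,0,0],[-37.1,-11.5,29,0,0,0,0]]]}'
python3 go.py -85 -50 30
python3 - <<'E'
from h import *
d=eyes.snapshot("top")["img"][170:370,205:405,::-1]; e=eyes.snapshot("scene")["img"][165:350,195:405,::-1]
cv2.imwrite("pics/p1.png",np.hstack([cv2.resize(d,(400,400)),cv2.resize(e,(400,400))]))
E
```

```text
time: 3.35
tool_pos: [396.7, -327.1, 48.3]
tcp_rot: [-179.9, -0.2, 95.0]
ft_force: [-0.1, -0.8, 0.7]
finger_gap: -0.1
grip_force: 0.0
t 3.35 jig -83.9 -44.0 48.3 F [-0.1 -0.8  0.7] tau [ 0.04 -0.02 -0.01]
shift cm [-0.61 -0.11  1.83] turn [-0.002 -0.003  0.002] joints [-45.   4. 109.   0.  67. -50.]
```

View pics/p1.png

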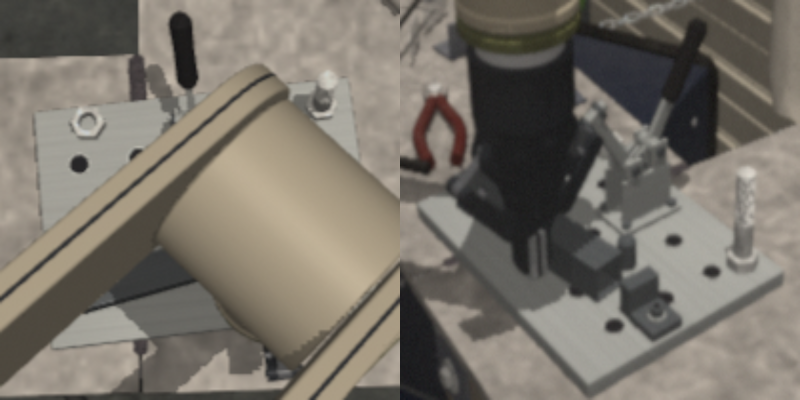

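The scene half shows the shut fingers standing in front of the tube opposite the right pin, with the body clear of the clamp arm. Next I lower to z of about 30 and push slowly along tool y.

```bash
python3 -m handwheel '{"series":[[[0,0,1.5,0,0,0,0],[0,0,2.0,0,0,0,0],[0,0,2.0,0,0,0,0],[0,0.5,2.0,0,0,0,0],[0,0.9,2.0,0,0,0,0],[0,1.2,2.0,0,0,0,0],[0,1.5,2.0,0,0,0,0],[0,1.8,2.0,0,0,0,0],[0,2.0,2.0,0,0,0,0],[0,2.2,2.0,0,0,0,0],[0,2.2,2.0,0,0,0,0]]]}'
python3 go.py -52 -50 30
```

```text
time: 4.82
tool_pos: [419.5, -327.4, 31.2]
tcp_rot: [-180.0, -0.0, 94.9]
ft_force: [0.3, 0.4, 0.9]
finger_gap: 0.2
grip_force: 0.3
t 4.83 jig -61.2 -46.2 31.2 F [0.3 0.4 0.9] tau [-0.07  0.1  -0.03]
shift cm [-0.38  0.92  0.12] turn [-0.    -0.     0.001] joints [-43.   8. 106.  -0.  65. -48.]
```

```bash
python3 -m handwheel '{"series":[[[-0.4,-0.2,0.1,0,0,0,0],[-0.4,0,0.1,0,0,0,0],[-0.4,0.2,0.1,0,0,0,0],[-0.4,0.3,0.1,0,0,0,0]]]}' 
python3 -m handwheel '{"series":[[[0,0.15,0,0,0,0,0],[0,0.3,0,0,0,0,0]]]}'
python3 -m handwheel '{"series":[[[0,0.15,0,0,0,0,0],[0,0.3,0,0,0,0,0]]]}'
python3 go.py -52 -50 30
```

```text
time: 5.32
tool_pos: [422.9, -331.1, 30.3]
tcp_rot: [-180.0, 0.0, 94.9]
ft_force: [-0.6, 0.0, -0.5]
finger_gap: 0.0
grip_force: 0.5
time: 5.58
tool_pos: [425.9, -330.8, 30.3]
tcp_rot: [-180.0, -0.0, 94.9]
ft_force: [-1.2, 0.5, -0.3]
finger_gap: 0.1
grip_force: 0.5
time: 5.82
tool_pos: [428.9, -330.5, 30.3]
tcp_rot: [-180.0, -0.0, 94.9]
ft_force: [-0.4, -0.9, 0.2]
finger_gap: -0.0
grip_force: 0.9
t 5.83 jig -52.1 -50.2 30.3 F [-0.4 -0.9  0.2] tau [-0.04  0.32  0.02]
shift cm [0.02 0.01 0.03] turn [-0.    -0.     0.001] joints [-43.  10. 105.  -0.  65. -48.]
```

```bash
python3 -m handwheel '{"series":[[[0,0.15,0,0,0,0,0],[0,0.3,0,0,0,0,0]]]}'
python3 - <<'E'
from h import *
e=eyes.snapshot("scene")["img"][200:350,195:395,::-1]
cv2.imwrite("pics/p2.png",cv2.resize(e,(800,600),interpolation=cv2.INTER_CUBIC))
E
python3 go.py -47 -50 30
```

```text
time: 6.08
tool_pos: [429.9, -330.3, 30.1]
tcp_rot: [-179.8, -0.1, 94.9]
ft_force: [-16.0, -1.4, 9.2]
finger_gap: -0.0
grip_force: 7.6
t 6.12 jig -51.2 -50.1 30.1 F [-13.9  -0.9   6.9] tau [-0.04  2.02  0.08]
shift cm [0.01 0.42 0.01] turn [-0.004 -0.001  0.001] joints [-43.  10. 105.  -0.  66. -48.]
```

View pics/p2.png

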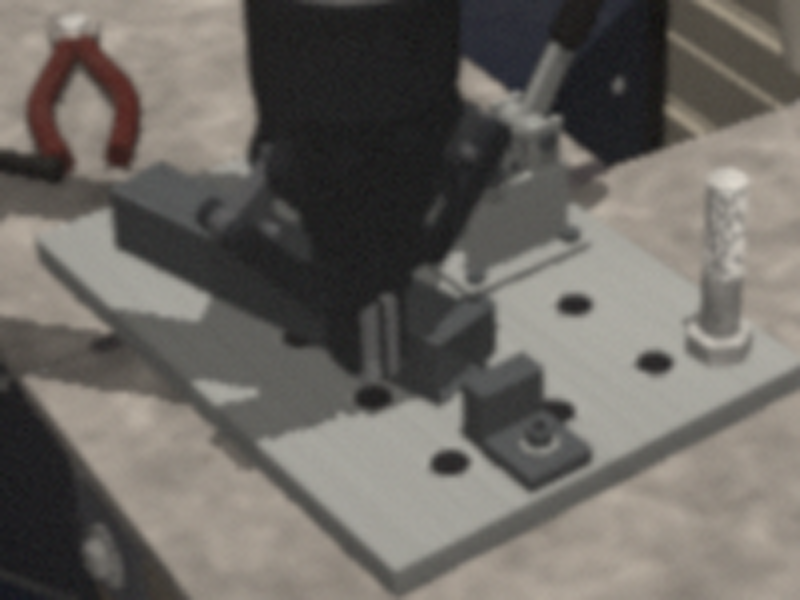

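The tube is against the right pin: 16 N of resistance, and the picture shows its right part at the pin with the left end still forward. I'll back off and go opposite the left pin.

```bash
python3 -m handwheel '{"series":[[[0,-1,0,0,0,0,0],[0,-4,0,0,0,0,0],[0,-6,0,0,0,0,0],[4,-6,0,0,0,0,0],[8,-6,0,0,0,0,0],[10.1,-6,0,0,0,0,0],[10.1,-6,0,0,0,0,0],[10.1,-5,0,0,0,0,0],[10.1,-5,0,0,0,0,0]]]}'
python3 go.py -52 50 30
python3 - <<'E'
from h import *
e=eyes.snapshot("scene")["img"][180:350,195:395,::-1]
cv2.imwrite("pics/p3.png",cv2.resize(e,(700,595),interpolation=cv2.INTER_CUBIC))
E
```

```text
time: 7.25
tool_pos: [374.5, -235.0, 30.8]
tcp_rot: [179.9, 0.1, 94.9]
ft_force: [0.9, -0.4, -0.2]
finger_gap: -0.1
grip_force: 0.0
t 7.25 jig -98.2 49.6 30.8 F [ 0.9 -0.4 -0.2] tau [ 0.03  0.02 -0.01]
shift cm [0.04 4.62 0.08] turn [0.001 0.001 0.001] joints [-39.  -6. 121.   0.  65. -44.]
```

View pics/p3.png

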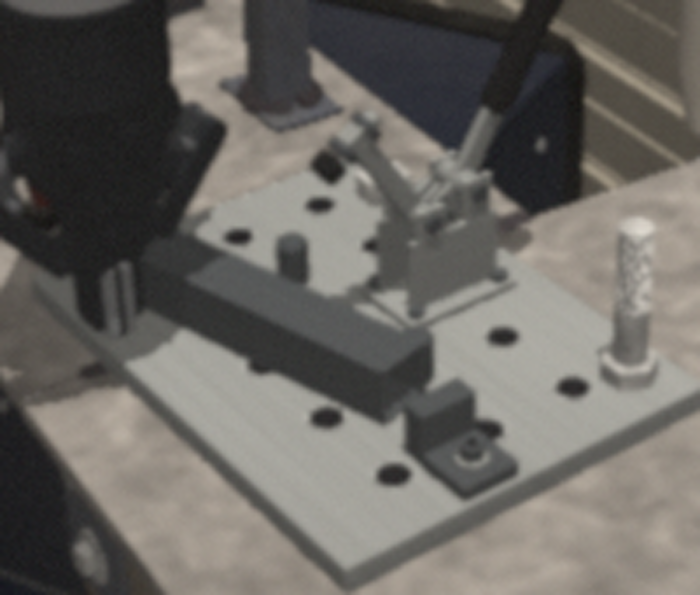

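The fingers now stand opposite the left pin. The tube rests at the right pin with its left end forward.

```bash
python3 -m handwheel '{"series":[[[0,0.5,0,0,0,0,0],[0,1,0,0,0,0,0],[0,1.4,0,0,0,0,0],[0,1.8,0,0,0,0,0],[0,2.2,0,0,0,0,0],[0,2.6,0,0,0,0,0],[0,3.0,0,0,0,0,0],[0,3.4,0,0,0,0,0],[0,3.7,0,0,0,0,0],[0,4.0,0,0,0,0,0],[0,4.2,0,0,0,0,0],[0,4.2,0,0,0,0,0]]]}'
python3 -m handwheel '{"series":[[[0,0.15,0,0,0,0,0],[0,0.25,0,0,0,0,0]]]}'
python3 go.py -52 50 30
```

```text
time: 8.8
tool_pos: [415.5, -230.5, 30.4]
tcp_rot: [180.0, 0.0, 94.9]
ft_force: [0.2, 0.1, 0.0]
finger_gap: 0.1
grip_force: 0.1
time: 9.05
tool_pos: [417.6, -230.2, 30.3]
tcp_rot: [-180.0, -0.0, 94.9]
ft_force: [-2.2, 0.3, 0.4]
finger_gap: -0.2
grip_force: 1.0
t 9.05 jig -54.9 50.8 30.3 F [-2.2  0.3  0.4] tau [ 0.15  0.28 -0.04]
shift cm [-0.08  0.29  0.03] turn [-0.    -0.     0.001] joints [-35.   0. 115.  -0.  65. -40.]
```

```bash
python3 -m handwheel '{"series":[[[0,0.1,0,0,0,0,0],[0,0.2,0,0,0,0,0]]]}'
python3 -m handwheel '{"series":[[[0,0.1,0,0,0,0,0],[0,0.2,0,0,0,0,0]]]}' 
python3 go.py -52 50 30
```

```text
time: 9.3
tool_pos: [419.7, -230.0, 30.3]
tcp_rot: [-180.0, -0.0, 94.9]
ft_force: [-2.8, 0.7, 1.5]
finger_gap: 0.3
grip_force: 1.1
time: 9.55
tool_pos: [421.7, -229.8, 30.3]
tcp_rot: [-180.0, -0.0, 94.9]
ft_force: [-2.5, 0.7, 1.4]
finger_gap: 0.2
grip_force: 1.3
t 9.55 jig -50.8 50.8 30.3 F [-2.5  0.7  1.4] tau [0.15 0.43 0.  ]
shift cm [-0.08 -0.12  0.03] turn [-0.    -0.     0.001] joints [-35.   1. 115.  -0.  65. -40.]
```

```bash
python3 -m handwheel '{"series":[[[0,0.1,0,0,0,0,0],[0,0.2,0,0,0,0,0]]]}'
python3 go.py -52 50 30
```

```text
time: 9.8
tool_pos: [422.9, -229.7, 30.2]
tcp_rot: [-179.9, -0.0, 94.9]
ft_force: [-9.9, 0.6, 7.5]
finger_gap: 0.2
grip_force: 5.1
t 9.8 jig -49.6 50.8 30.2 F [-9.9  0.6  7.5] tau [0.09 1.58 0.04]
shift cm [-0.08 -0.24  0.02] turn [-0.002 -0.     0.001] joints [-35.   1. 115.  -0.  65. -39.]
```

```bash
python3 -m handwheel '{"series":[[[0,0,0,0,0,0,0],[0,-1,0,0,0,0,0],[0,-3.5,0,0,0,0,0],[0,-5,-3,0,0,0,0],[4,-4.5,-7,0,0,0,0],[8.5,-2,-7,0,0,0,0],[12.5,2.5,-7,0,0,0,0],[13.0,2.5,-7,0,0,0,0],[13.0,2.5,-7,0,0,0,0]]]}'
python3 go.py -23 145 31
python3 - <<'E'
from h import *
e=eyes.snapshot("scene")["img"][180:350,195:395,::-1]
d=eyes.snapshot("top")["img"][200:350,215:395,::-1]
cv2.imwrite("pics/p4.png",np.hstack([cv2.resize(e,(400,340),interpolation=cv2.INTER_CUBIC),cv2.resize(d,(400,340),interpolation=cv2.INTER_CUBIC)]))
E
```

```text
time: 10.92
tool_pos: [437.1, -97.8, 100.1]
tcp_rot: [-180.0, 0.0, 95.0]
ft_force: [-0.7, -0.2, 0.3]
finger_gap: -0.1
grip_force: 0.0
t 10.93 jig -24.2 181.0 100.1 F [-0.7 -0.2  0.3] tau [-0.02  0.04 -0.02]
shift cm [-3.6   0.12  6.91] turn [-0.     0.     0.003] joints [-19. -11. 117.  -0.  74. -24.]
```

View pics/p4.png

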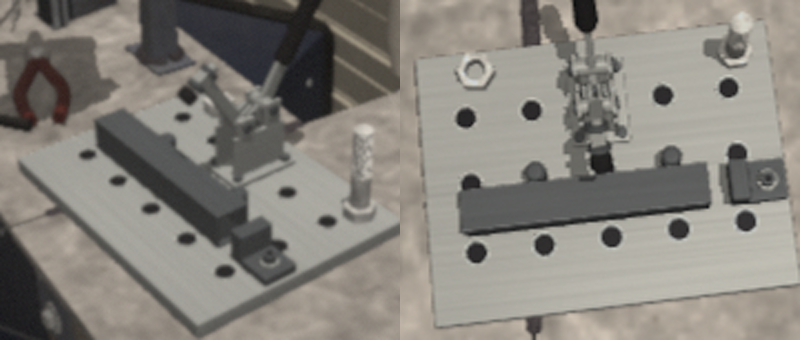

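The right half shows the tube lying against both pins with about a 14 mm gap to the end stop. Next I lower beside its left end and push towards -y.

```bash
python3 -m handwheel '{"series":[[[-2,0.2,3.5,0,0,0,0],[-4,0.3,6.8,0,0,0,0],[-4.2,0.3,6.8,0,0,0,0],[-4.7,0.3,6.8,0,0,0,0],[-5.2,0.3,6.8,0,0,0,0],[-5.7,0.3,6.8,0,0,0,0],[-6.1,0.3,6.8,0,0,0,0],[-6.4,0.3,6.8,0,0,0,0],[-6.7,0.3,6.8,0,0,0,0],[-7.0,0.3,6.8,0,0,0,0],[-7.2,0.3,6.8,0,0,0,0],[-7.3,0.3,6.8,0,0,0,0]]]}'
python3 -m handwheel '{"series":[[[-0.1,0,0,0,0,0,0],[-0.2,0,0,0,0,0,0]]]}'
python3 -m handwheel '{"series":[[[-0.1,0,0,0,0,0,0],[-0.2,0,0,0,0,0,0]]]}'
python3 go.py -23 101 31
```

```text
time: 12.52
tool_pos: [446.7, -170.5, 32.3]
tcp_rot: [180.0, -0.0, 94.9]
ft_force: [0.1, 4.6, 4.0]
finger_gap: 0.3
grip_force: 2.4
time: 12.78
tool_pos: [446.8, -172.5, 32.3]
tcp_rot: [-180.0, -0.0, 94.9]
ft_force: [-0.2, 4.9, 4.8]
finger_gap: 0.1
grip_force: 2.4
time: 13.02
tool_pos: [447.0, -174.5, 32.3]
tcp_rot: [-180.0, -0.0, 94.9]
ft_force: [0.2, 5.5, 4.6]
finger_gap: -0.0
grip_force: 2.4
t 13.03 jig -20.9 103.7 32.3 F [0.2 5.5 4.6] tau [ 0.72  0.03 -0.01]
shift cm [-0.27 -0.21  0.13] turn [-0.    -0.     0.001] joints [-27.   0. 115.   0.  65. -32.]
```

```bash
python3 -m handwheel '{"series":[[[-0.1,0,0,0,0,0,0],[-0.2,0,0,0,0,0,0]]]}'
python3 -m handwheel '{"series":[[[-0.08,0,0,0,0,0,0],[-0.15,0,0,0,0,0,0]]]}'
python3 go.py -23 101 31
```

```text
time: 13.28
tool_pos: [447.1, -176.3, 32.3]
tcp_rot: [-180.0, -0.0, 94.9]
ft_force: [-0.9, 8.2, 5.0]
finger_gap: -0.0
grip_force: 4.4
time: 13.52
tool_pos: [447.1, -176.5, 32.2]
tcp_rot: [-180.0, -0.2, 94.9]
ft_force: [-1.3, 13.9, 8.4]
finger_gap: -0.0
grip_force: 7.3
t 13.53 jig -20.9 101.7 32.2 F [-1.3 13.9  8.4] tau [2.27 0.17 0.  ]
shift cm [-0.07 -0.21  0.12] turn [-0.    -0.003  0.001] joints [-28.   1. 115.   0.  65. -33.]
```

The push met the stop (14 N at the end). I'll back off, rise and move above the clamp, checking the seating on the way.

```bash
python3 -m handwheel '{"series":[[[0,0,0,0,0,0,0],[1,0,0,0,0,0,0],[4,0,0,0,0,0,0],[4,0,-6,0,0,0,0],[4,0,-12,0,0,0,0],[4,0,-18,0,0,0,0],[0,2,-20,0,0,0,0],[-4,5,-20,0,0,0,0],[-8,7,-20,0,0,0,0],[-10.1,9.1,-20,0,0,0,0],[-10.1,9.1,-20,0,0,0,0],[-10.1,9.1,-20,0,0,0,0]]]}'
python3 go.py 70 0 145
python3 - <<'E'
from h import *
e=eyes.snapshot("scene")["img"][150:350,195:405,::-1]
cv2.imwrite("pics/p5.png",cv2.resize(e,(630,600),interpolation=cv2.INTER_CUBIC))
E
```

```text
time: 15.02
tool_pos: [546.1, -270.5, 231.7]
tcp_rot: [-179.9, -0.0, 94.9]
ft_force: [-0.7, 0.0, 0.4]
finger_gap: 0.1
grip_force: 0.0
t 15.03 jig 69.7 -0.3 231.7 F [-0.7  0.   0.4] tau [-0.03 -0.03  0.01]
shift cm [0.03 0.04 8.67] turn [-0.001 -0.     0.001] joints [-31.   9.  84.  -0.  88. -36.]
```

View pics/p5.png

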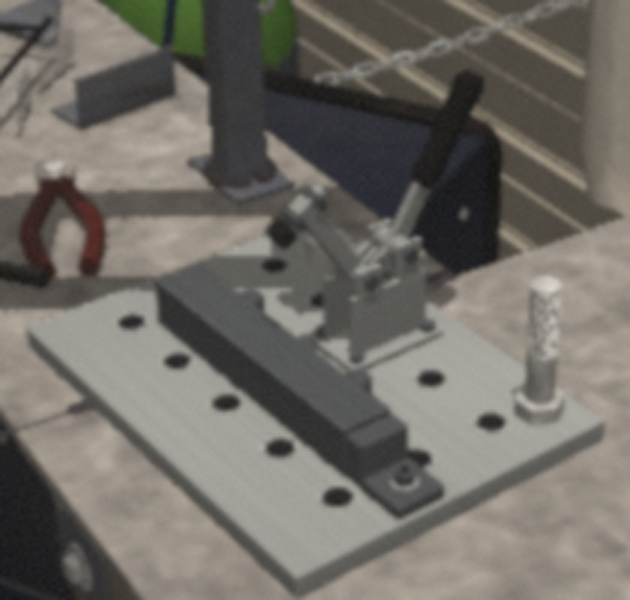

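The tube is seated against both pins and the stop. I'll lower to the grip and start along the handle's arc.

```bash
python3 -m handwheel '{"series":[[[0,0,5,0,0,0,0],[0,0,8.7,0,0,0,0],[0,0.7,9.1,0,0,0,0],[0,1.3,9.4,0,0,0,0],[0,1.7,9.6,0,0,0,0],[0,2.05,9.8,0,0,0,0],[0,2.35,10.0,0,0,0,0],[0,2.65,10.2,0,0,0,0],[0,2.65,10.2,0,0,0,0]]]}'
python3 go.py 102 0 124.9
```

```text
time: 16.2
tool_pos: [573.0, -268.3, 129.9]
tcp_rot: [-180.0, -0.0, 94.9]
ft_force: [-0.5, 0.0, 0.4]
finger_gap: -0.4
grip_force: 0.0
t 16.2 jig 96.7 -0.5 129.9 F [-0.5  0.   0.4] tau [-0.02  0.04  0.01]
shift cm [0.04 0.53 0.5 ] turn [-0.    -0.     0.001] joints [-30.  16.  86.   0.  78. -35.]
```

```bash
python3 -m handwheel '{"series":[[[0,0.28,0.25,0,0,0,0],[0,0.53,0.5,0,0,0,0],[0,0.8,0.75,0,0,0,0]]]}'
python3 -m handwheel '{"series":[[[0,0.25,0.27,0,0,0,0],[0,0.45,0.55,0,0,0,0]]]}'
python3 go.py 118.7 0 101.4
python3 - <<'E'
from h import *
e=eyes.snapshot("scene")["img"][130:330,215:425,::-1]
cv2.imwrite("pics/p6.png",cv2.resize(e,(630,600),interpolation=cv2.INTER_CUBIC))
E
```

```text
time: 16.58
tool_pos: [581.3, -267.8, 122.8]
tcp_rot: [180.0, 0.0, 94.9]
ft_force: [-0.3, -0.4, 2.1]
finger_gap: 0.1
grip_force: 0.9
time: 16.82
tool_pos: [585.7, -267.4, 117.1]
tcp_rot: [180.0, 0.0, 94.9]
ft_force: [-0.0, -0.6, 2.1]
finger_gap: -0.4
grip_force: 0.9
t 16.82 jig 109.5 -0.6 117.1 F [-0.  -0.6  2.1] tau [ 0.03 -0.02  0.01]
shift cm [0.06 0.92 1.57] turn [0.    0.    0.001] joints [-29.  18.  85.  -0.  77. -34.]
```

View pics/p6.png

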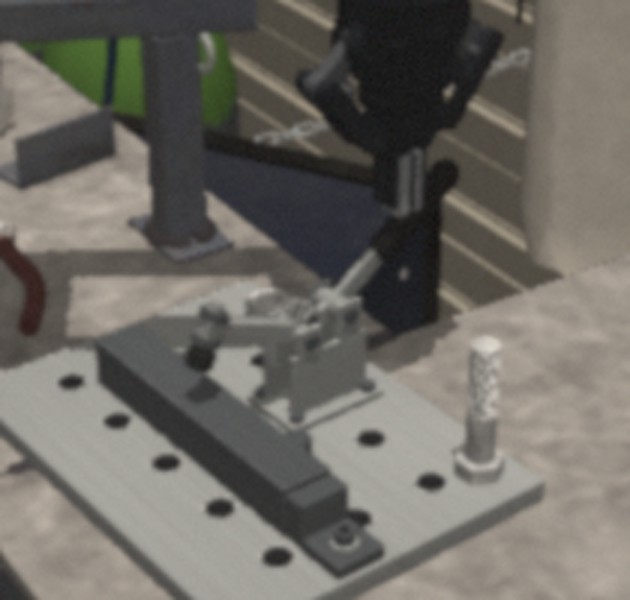

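The picture shows the fingertip on the grip, the handle turning and the clamp arm halfway down. I carry on.

```bash
python3 -m handwheel '{"series":[[[0,0.3,0.45,0,0,0,0],[0,0.6,0.93,0,0,0,0],[0,0.77,1.25,0,0,0,0],[0,0.92,1.57,0,0,0,0],[0,1.0,1.8,0,0,0,0],[0,1.0,1.8,0,0,0,0]]]}'
python3 -m handwheel '{"series":[[[0,0.1,0.2,0,0,0,0],[0,0.15,0.4,0,0,0,0]]]}'
python3 go.py 122.9 0 89.1
```

```text
time: 17.62
tool_pos: [595.4, -266.5, 99.1]
tcp_rot: [-180.0, -0.0, 94.9]
ft_force: [0.3, -1.2, 0.8]
finger_gap: -0.3
grip_force: 0.3
time: 17.88
tool_pos: [597.0, -266.5, 95.3]
tcp_rot: [180.0, 0.0, 94.9]
ft_force: [-0.7, 0.7, 3.3]
finger_gap: 0.0
grip_force: 1.4
t 17.88 jig 120.8 -0.6 95.3 F [-0.7  0.7  3.3] tau [ 0.09 -0.06 -0.02]
shift cm [0.06 0.21 0.62] turn [0.    0.    0.001] joints [-29.  21.  84.   0.  75. -33.]
```

```bash
python3 -m handwheel '{"series":[[[0,0.1,0.2,0,0,0,0],[0,0.1,0.35,0,0,0,0]]]}'
python3 -m handwheel '{"series":[[[0,0,0.1,0,0,0,0],[0,0,0.2,0,0,0,0]]]}'
python3 go.py 122.9 0 89.1
```

```text
time: 18.12
tool_pos: [598.2, -266.4, 91.7]
tcp_rot: [180.0, 0.0, 94.9]
ft_force: [1.0, 1.0, 2.6]
finger_gap: 0.1
grip_force: 1.2
time: 18.38
tool_pos: [598.1, -266.4, 89.9]
tcp_rot: [180.0, 0.0, 94.9]
ft_force: [0.5, 0.4, 2.1]
finger_gap: -0.3
grip_force: 1.0
t 18.38 jig 121.9 -0.6 89.9 F [0.5 0.4 2.1] tau [ 0.04 -0.28  0.01]
shift cm [0.06 0.1  0.08] turn [0.    0.    0.001] joints [-28.  22.  84.   0.  75. -33.]
```

```bash
for i in 1 2; do :; done; python3 -m handwheel '{"series":[[[0,0,0.1,0,0,0,0],[0,0,0.15,0,0,0,0]]]}'
python3 -m handwheel '{"series":[[[0,0,0.05,0,0,0,0],[0,0,0.1,0,0,0,0]]]}'
```

```text
time: 18.62
tool_pos: [597.8, -266.4, 88.1]
tcp_rot: [-180.0, -0.0, 94.9]
ft_force: [1.6, 0.1, 1.8]
finger_gap: 0.0
grip_force: 0.8
time: 18.88
tool_pos: [597.9, -266.4, 87.3]
tcp_rot: [-180.0, 0.0, 94.9]
ft_force: [-0.0, 0.4, 3.6]
finger_gap: 0.4
grip_force: 1.7
```

```bash
python3 -m handwheel '{"series":[[[0,0,0.1,0,0,0,0],[0,0,0.15,0,0,0,0]]]}'
python3 -m handwheel '{"series":[[[0,0,0.05,0,0,0,0],[0,0,0.1,0,0,0,0]]]}'
```

```text
time: 19.12
tool_pos: [598.2, -266.4, 86.9]
tcp_rot: [180.0, 0.0, 94.9]
ft_force: [-2.4, 2.7, 10.0]
finger_gap: 0.0
grip_force: 5.5
time: 19.38
tool_pos: [598.3, -266.5, 86.8]
tcp_rot: [180.0, 0.0, 94.9]
ft_force: [-4.2, 3.2, 15.9]
finger_gap: -0.3
grip_force: 8.1
```

The handle has reached its hard limit: 16 N with no further travel. I retreat straight up and check.

```bash
python3 -m handwheel '{"series":[[[0,0,0,0,0,0,0],[0,0,-1,0,0,0,0],[0,0,-5,0,0,0,0],[0,0,-11,0,0,0,0],[0,0,-17,0,0,0,0],[0,0,-20,0,0,0,0],[0,0,-20,0,0,0,0],[0,0,-20,0,0,0,0]]]}'
python3 - <<'E'
from h import *
e=eyes.snapshot("scene")["img"][150:350,195:405,::-1]
cv2.imwrite("pics/p7.png",cv2.resize(e,(630,600),interpolation=cv2.INTER_CUBIC))
E
```

```text
time: 20.38
tool_pos: [597.4, -266.1, 283.1]
tcp_rot: [-179.9, -0.1, 94.9]
ft_force: [-0.4, -0.5, -0.6]
finger_gap: -0.2
grip_force: 0.0
```

View pics/p7.png

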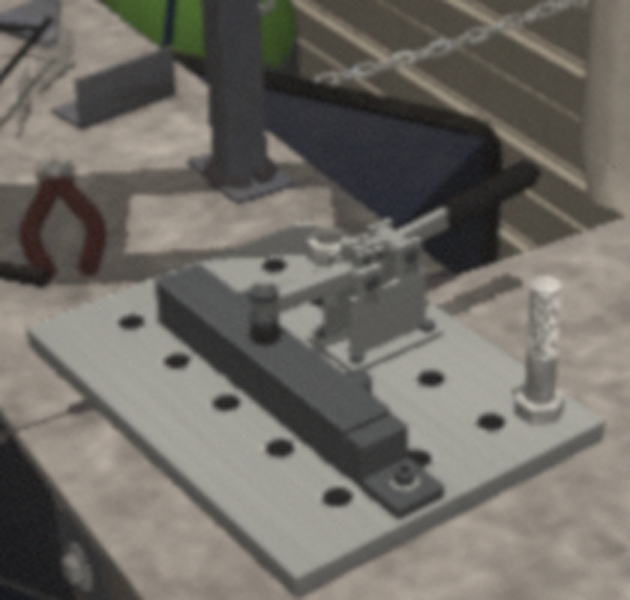

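The handle is down, the spindle tip at (265,325) presses on the tube, the tube lies against the pins and the stop, and the bolt is in place (the nut is hidden behind the clamp here). The hand is clear.

```bash
python3 -c "
from bench import r
print(r.hand_in())"
```

```text
the job is handed in; nothing more can be done
None
```

I handed the job in at about 20 s: the tube is seated against both pins and the end stop, the clamp handle is pressed to its hard limit and the hand is clear. No verdict came back, and the nut was hidden from view in the last picture.

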